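# Shut down the lathe and put the scraper back in its rack slot

### The arm

A 6-joint arm with a two-finger parallel gripper is mounted at the origin on the work surface. World frame = base frame: x ahead of the robot, y to its left, z up, the work surface at z = 0. Lengths are in m, angles in rad, forces in N, time in s.
With the tool pointing down it reaches from about 0.225 to 0.875 m from the base axis. Payload 3.4 kg.
Tool frame: the origin (TCP) lies at the very end of the fingers, on their centre line; the grasp point (between the pads) lies 19 mm behind it; z points along the fingers, y is the line along which they close (so a half turn about z gives the same grasp; the last joint's range is limited). The gripper opens to 85 mm and grips with 20 to 120 N. Pads are 22 mm wide; open, the fingers measure 114 mm over their backs; the gripper's body (76 mm by 85 mm) begins 54 mm behind the grasp point. The pads swing forward as they close: fully open they stand 13 mm farther back than shut.
Start: joints at [1.117, 0.276, 1.505, -0, 1.361, -0.121], TCP at [0.188, 0.543, 0.231] pointing down, gripper open.
Joint ranges: [-2.89, 2.89], [-0.75, 2.08], [0.22, 2.7], [-1.18, 4.32], [0.11, 2.71], [-2.7, 2.7]. Speed limits (rad/s): [2.57, 2.57, 3.14, 3.14, 3.14, 3.14].

### API

Orientations are given as a unit quaternion [w, x, y, z].
In Python, from rig import manip, eyes gives the robot as it stands.
- The arm moves only by the tool servo_tool, never from a script. Its argument "series" is text: rows parted by semicolons, each of 7 numbers parted by spaces: the shift along the tool's x, y, z in m, then the turn, a rotation vector about the tool's x, y, z in degrees, then the closure, from 0 (fully open) to 1 (shut). In form: dx dy dz ax ay az fingers; .... A call has 1 to 5 rows; each row is the pose to reach, as a shift and turn from the pose commanded when the call began, along the tool's axes at that moment; what a row does not reach only later rows make up. A row lasts 1/10 s, in which the tool goes at most 50 mm and 8.59 degrees, less where a joint would pass 70% of its speed; a pose out of reach is approached as far as the arm can. A call with a gripper value outside its range is refused whole. The fingers move at their own pace and stop on an object; "squeeze" is the grip in N (left out, the last holds). Time passes only in rows, so rows that repeat a pose let the fingers close. It gives the time, the measured TCP pose, the force, the opening and the grip force at its end, in the units of the state.
- manip.get_state(): the state, without advancing time (a new reading comes with each control period).
- eyes.get_image(name): name is "side" or "top" or "wrist"; returns the picture (400x640x3 uint8, red, green, blue); there is no depth.
- eyes.camera_info(name): a dict with "fx", "fy", "cx", "cy" (pixels), "eye" and "orientation" of the camera in the world. Camera axes: x right, y down, z forward; pixel columns grow to the right and rows downward; lengths in m; the calibration is good to about 2 mm. A picture is of the moment at which its call begins: read the wrist's pose just before it. camera_info takes no time and is no camera call; for the wrist camera it gives the pose at the moment of the call.
- manip.sign_off(): hands the job in; it is judged then, once.
The state is a dict: "clock": time; "qpos": joint angles; "qd": joint speeds; "effort": joint torques, N m; "position": TCP position; "ee_rot": TCP orientation; "contact_force": force on the tool from outside, world axes, zero at the start; "moment": the same for the moment, N m; "width": finger opening in m; "gripper_force": force on a finger pad.
Only numpy, scipy, OpenCV 4.12 (cv2) and the standard library are available. Lean on these libraries where they do the work, as an engineer would, in place of code of your own. Each camera call takes 0.05 s, during which the arm holds its last target. There are 200 camera calls.

### The job

Turning is finished: make the lathe safe by pressing the red stop key on its control box fully down and letting it come up, then the white power-off key in the same way, never pressing the green start key. Then take the yellow-banded scraper out of the red caddy and lower it gently by its handle, blade first, into its own empty slot in the wooden rack (the one with the yellow dots) until its brass bolster rests on the rack, and let go. Leave the other tools and everything else on the bench as they are.

Things in the scene. Friction and masses are not known exactly. Their poses are not given: they have to be found in the camera images.
- scraper: Scraper, dark wooden handle with YELLOW band, 185 mm long, 0.1-0.25 kg, upright, blade down, in the red caddy. Origin: blade tip; z up the tool, x normal to the broad faces, y across the blade. Blade 75 long x 30 (y) x 5 mm (x), last 12 mm tapering to 18 x 3. Above it a brass bolster 24 x 33 x 8 mm high, then a flat-sided handle 22 (x) x 30 mm (y), z = 83 to 185. Either way round is right.
- scraper_grip (a point): Point on the scraper's axis inside its handle, 150 mm above the blade tip: a good place to grip, across the 22 mm flats (along x); the handle ends 35 mm above it. Axes as the scraper's.
- scraper_shoulder (a point): Point on the scraper's axis at the underside of the brass bolster, 75 mm above the blade tip; when the tool is fully home it lies level with the slot's mouth. Axes as the scraper's.
- caddy: Red block 72 x 150 mm (x, y) on a plate 100 x 166 mm, fixed, top 90 mm above the bench. Origin: centre of its underside. A pocket 12 x 38 mm (x, y) at y = -36 mm holds the scraper, bolster resting on the caddy's top, tip 75 mm below it; a round hole at y = +40 mm holds the chuck key. Draw the scraper straight up more than 75 mm to free it.
- rack: Dark wooden rack 86 x 240 mm (x, y) on a plinth 110 x 262 mm, fixed, top 90 mm above the bench. Origin: centre of its underside. Four equal slots in a row along y, at y = -90, -30, 30, 90 mm, each 10 mm (x) by 37 mm (y), 78 mm deep, chamfered. Three hold other tools whose handles stand 110 mm above the rack's top; one slot is empty, which one varies.
- slot_mark: The empty slot, the scraper's own, with yellow paint dots (17 mm) on the rack's top 28 mm from it on its -x and +x sides, and one on the rack's front edge. Origin: centre of the slot's mouth, level with the rack's top, 90 mm above the bench; x across the slot (10 mm), y along it (37 mm), z up. Above the rack's top the way in from its -x side is free.
- pendant: Grey control box of the lathe, 120 x 190 x 50 mm, fixed on the bench, with three round keys along its y axis, 20 mm to the -x side of its middle, and a black speed dial and a small screen on the +x side. Origin at the centre of its underside, z up.
- start_key_top (a point): Centre of the top face of the green start key, 28 mm across, in a black housing on the control box, 58 mm to the +y side of the middle of the row; pressed straight down; moves with the key.
- start_key (a joint): Travel of the green start key, m: 0 up, 0.006 fully down. Spring key: about 5 N takes it fully down, and it comes back up by itself.
- stop_key_top (a point): Centre of the top face of the red stop key, 28 mm across, in a black housing on the control box, at the middle of the row; pressed straight down; moves with the key.
- stop_key (a joint): Travel of the red stop key, m: 0 up, 0.006 fully down. Spring key: about 5 N takes it fully down, and it comes back up by itself.
- power_key_top (a point): Centre of the top face of the white power-off key, 28 mm across, in a black housing on the control box, 58 mm to the -y side of the middle of the row; pressed straight down; moves with the key.
- power_key (a joint): Travel of the white power-off key, m: 0 up, 0.006 fully down. Spring key: about 5 N takes it fully down, and it comes back up by itself.
- skew: Skew chisel standing in another slot of the rack, the scraper's size, without yellow band; leave alone. Origin at its blade tip, z up along the tool.
- parting_tool: Parting tool standing in another slot of the rack, the scraper's size, without yellow band; leave alone. Origin at its blade tip, z up along the tool.
- square_chisel: Square-ended chisel standing in another slot of the rack, the scraper's size, without yellow band; leave alone. Origin at its blade tip, z up along the tool.
- chuck_key: Steel T-shaped chuck key standing in the caddy's round hole, its 80 mm crossbar about 120 mm above the bench; leave alone. Origin at its lower end.
- bowl: Turned wooden bowl, 130 mm across, 55 mm high; leave alone. Origin at the centre of its underside.
- finish_bottle: White jar, 64 mm across, 130 mm high; leave alone. Origin at the centre of its underside.
- wax_tin: Yellow and silver tin, 76 mm across, 42 mm high; leave alone. Origin at the centre of its underside.
There are look-alikes about, which are no part of the job. What is shaped like the scraper but purple or turquoise is not meant.

How it is judged:
By the outcome, as a careful person would: the job done as asked, in the order asked, and still so for the second after the job is handed in, with the robot touching nothing.
It also fails if it takes over 64 s, if anything falls off the work surface, if the arm or the gripper's body presses on something with over 40 N, if the wrist force passes 120 N, or if a joint passes its speed limit or range.

## Working session

There is one attempt and no reset: what is moved stays moved. The work goes in short steps, Python scripts to look and compute and a tool call to move; the robot and the scene stay as the last step left them, time stands still between calls to the robot, and variables do not carry over. Pictures are saved under pics/ and viewed, at most 10 in all, crops included, and the job is handed in when it is done.

Besides the shell and the picture viewer there is one more tool, called after "Call:" by a JSON object that holds its "op" and its "data". servo_tool: Moves the arm, as the interface text tells. Its arguments: {"type":"object","properties":{"series":{"type":"string"},"squeeze":{"type":"number"}},"required":["series"]}

```bash
mkdir -p pics; ls
python3 - <<'E'
from rig import manip, eyes
import cv2
for n in ["side","top"]:
    im=eyes.get_image(n); cv2.imwrite(f"pics/{n}0.png",im[:,:,::-1]); print(n,eyes.camera_info(n))
s=manip.get_state(); print({k:s[k] for k in("clock","position","ee_rot","width")})
E
```

```text
pics
side {'fx': 397.80980338271115, 'fy': 397.80980338271115, 'cx': 321.782043520361, 'cy': 202.6597135084002, 'eye': array([ 0.11171536, -0.85304472,  0.8999942 ]), 'orientation': array([-0.41210161,  0.8708138 , -0.2463771 ,  0.10561207])}
top {'fx': 442.9163985224786, 'fy': 442.9163985224786, 'cx': 308.93444397260583, 'cy': 198.96663171185227, 'eye': array([ 0.3590857 , -0.03192821,  1.17244348]), 'orientation': array([-0.07914753,  0.73714257, -0.6668167 ,  0.07557775])}
{'clock': 0.1, 'position': array([0.18766247, 0.5429998 , 0.23051905]), 'ee_rot': array([-2.27464092e-04,  1.65656838e-01,  9.86183099e-01, -8.09686913e-04]), 'width': 0.08565349475439096}
```

View pics/side0.png

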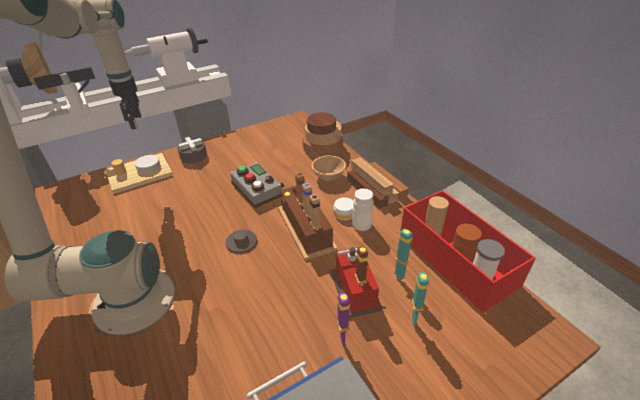

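View pics/top0.png

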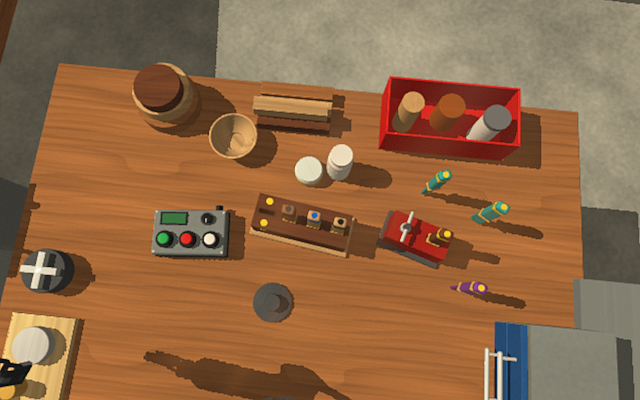

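Side and top views: the look-alikes in the top picture are the scraper in the red caddy (440,236, dark handle with a yellow band), a purple one (470,288), and turquoise ones (437,181) and (492,211). I choose the one in the caddy. The empty slot is at the rack's left (+y) end, with dots near (270,201) and (264,223). The keys run green (163,239), red (187,239), white (210,240). One close crop to check this.

Run:
```python
import cv2
im=cv2.imread("pics/top0.png")
a=cv2.resize(im[185:275,145:305],None,fx=5,fy=5,interpolation=cv2.INTER_CUBIC)[:,:800]
cv2.imwrite("pics/c1.png",a[:600])
b=cv2.resize(im[190:280,320:465],None,fx=5.5,fy=5.5,interpolation=cv2.INTER_CUBIC)
cv2.imwrite("pics/c2.png",b[:600,:800])
```

```text
(no output)
```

View pics/c1.png

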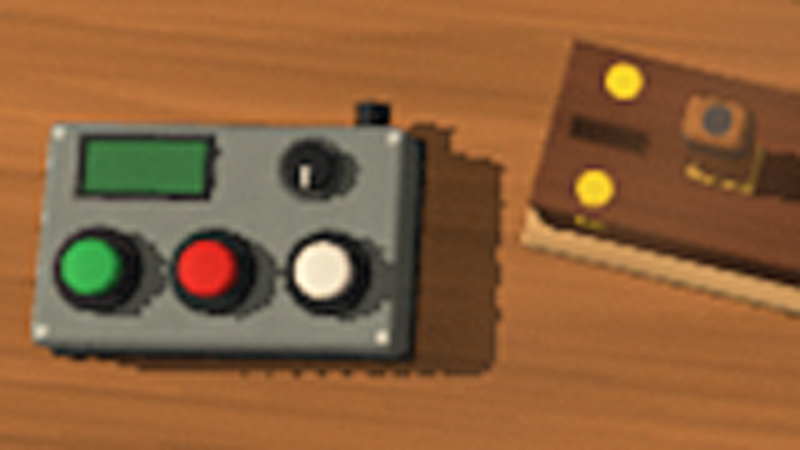

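View pics/c2.png

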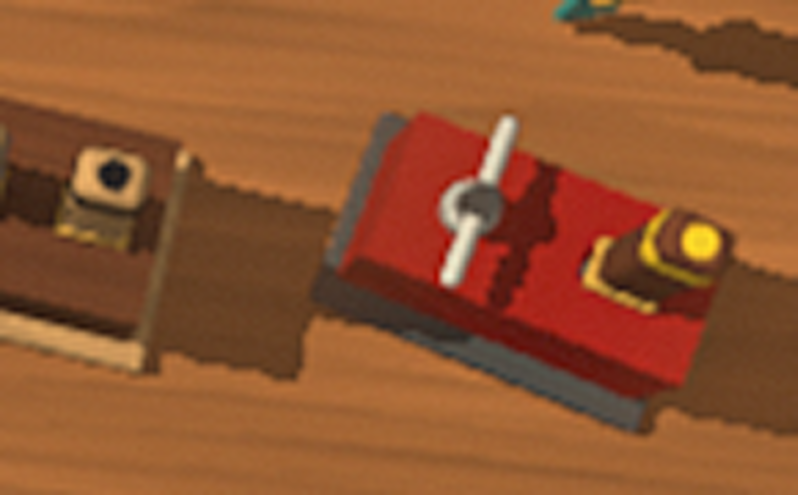

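Close crops: the tool in the caddy has a dark wooden handle with yellow band (end at crop 700,242), so the choice holds. The slot mouth (608,134) lies between the two yellow dots (624,81) and (594,188). Red key is at (206,268), white at (322,270). Next: positions.

```bash
cat > h.py <<'E'
import numpy as np
from rig import manip, eyes
from scipy.spatial.transform import Rotation as R
def rot(q): return R.from_quat(np.r_[q[1:],q[0]])
def ray(info,u,v):
    return rot(info["orientation"]).apply([(u-info["cx"])/info["fx"],(v-info["cy"])/info["fy"],1])
def onz(info,u,v,z):
    d=ray(info,u,v);e=np.array(info["eye"]);return e+d*(z-e[2])/d[2]
def proj(info,p):
    c=rot(info["orientation"]).inv().apply(np.array(p)-info["eye"])
    return np.array([info["fx"]*c[0]/c[2]+info["cx"],info["fy"]*c[1]/c[2]+info["cy"]])
def shift(p,yaw=None):
    "tool-frame shift and rotvec (deg) to reach p, tool down, tool y along world yaw (rad)"
    s=manip.get_state();r=rot(s["ee_rot"])
    d=r.inv().apply(np.array(p)-s["position"])
    best=None
    if yaw is not None:
        for k in(0,np.pi):
            y=np.array([np.cos(yaw+k),np.sin(yaw+k),0]);z=np.array([0,0,-1.])
            t=R.from_matrix(np.c_[np.cross(y,z),y,z]);v=np.degrees((r.inv()*t).as_rotvec())
            if best is None or np.linalg.norm(v)<np.linalg.norm(best):best=v
    return d.round(4),None if best is None else best.round(2)
E
python3 - <<'E'
from h import *
np.set_printoptions(precision=4,suppress=True)
t=eyes.camera_info("top")
c1=lambda u,v:((u+.5)/5-.5+145,(v+.5)/5-.5+185)
c2=lambda u,v:((u+.5)/5.5-.5+320,(v+.5)/5.5-.5+190)
for h in(.055,.065,.075):
    g,r,w=[onz(t,*c1(*p),h) for p in((92,266),(206,268),(322,270))];print(h,r[:2],w[:2],np.linalg.norm(g-w))
a,b,s=[onz(t,*c1(*p),.09) for p in((624,81),(594,188),(608,134))]
print("slot",(a+b)/2,s,"dots d",np.linalg.norm(a-b),"yaw x",np.degrees(np.arctan2(*(a-b)[1::-1])))
C=[onz(t,*c2(*p),.09) for p in((415,112),(340,268),(735,232),(688,385))]
for c in C:print(c)
print("end",onz(t,*c2(700,242),.2))
o=sum(C)/4;y=(C[0]+C[1]-C[2]-C[3])/2;print("caddy",o,np.linalg.norm(y),np.degrees(np.arctan2(-y[0],y[1])),"pocket",o-.036*y/np.linalg.norm(y))
print(shift([.4,.2,.231],0))
E
```

```text
0.055 [0.4749 0.2862] [0.4798 0.2277] 0.1163611541048692
0.065 [0.4739 0.2834] [0.4787 0.2254] 0.11531983831080754
0.075 [0.4729 0.2805] [0.4776 0.2231] 0.11427852251674583
slot [0.5574 0.0877 0.09  ] [0.5575 0.0883 0.09  ] dots d 0.055922083151855075 yaw x -8.569024136711521
[ 0.5934 -0.2307  0.09  ]
[ 0.519  -0.2014  0.09  ]
[ 0.553  -0.3769  0.09  ]
[ 0.4825 -0.3581  0.09  ]
end [ 0.5278 -0.3279  0.2   ]
caddy [ 0.537  -0.2917  0.09  ] 0.15624800971095837 -14.247873240429053 pocket [ 0.5281 -0.3266  0.09  ]
(array([-0.3128, -0.2548, -0.0001]), array([-0.09,  0.05, 70.93]))
```

```bash
python3 -c "
from h import *
print(shift([.4735,.282,.2],np.radians(5)))"
```

```text
(array([-0.3554, -0.1532,  0.0307]), array([-9.000e-02,  5.000e-02,  6.593e+01]))
```

Call:
{"op": "servo_tool", "data": {"series": "-0.2 -0.086 0 0 0 38 1; -0.2 -0.086 0 0 0 38 1; -0.2 -0.086 0 0 0 38 1; -0.2 -0.086 0 0 0 38 1; -0.2 -0.086 0 0 0 38 1", "squeeze": 40}}

```text
clock: 0.6
position: [0.3515, 0.3937, 0.2309]
ee_rot: [0.001, 0.481, 0.877, -0.001]
contact_force: [0.2, 1.0, -0.8]
width: 0.0121
gripper_force: 0.0
```

```bash
python3 -c "
from h import *
print(manip.get_state()['width'],shift([.4735,.282,.15],np.radians(5)))"
```

```text
0.012141650280718057 (array([-0.1596,  0.0429,  0.0813]), array([2.000e-02, 1.300e-01, 2.751e+01]))
```

Call:
{"op": "servo_tool", "data": {"series": "-0.1596 0.0429 0.08 0 0 27.5 1; -0.1596 0.0429 0.08 0 0 27.5 1; -0.1596 0.0429 0.08 0 0 27.5 1; -0.1596 0.0429 0.08 0 0 27.5 1; -0.1596 0.0429 0.08 0 0 27.5 1"}}

```text
clock: 1.1
position: [0.473, 0.2829, 0.1485]
ee_rot: [-0.0, 0.675, 0.738, -0.002]
contact_force: [-1.2, 0.1, 0.7]
width: -0.0
gripper_force: 0.0
```

Run:
```python
from h import *
import cv2
im=eyes.get_image("wrist");cv2.imwrite("pics/w1.png",im[:,:,::-1]);w=eyes.camera_info("wrist");print(w)
print(shift([.4735,.282,.09],np.radians(5)), manip.get_state()['contact_force'])
for z in(.06,.07):print(proj(w,[.4735,.282,z]))
```

```text
{'fx': 300.3367977776082, 'fy': 300.3367977776082, 'cx': 318.7321107959586, 'cy': 197.13661236904477, 'eye': array([0.46611839, 0.3517388 , 0.29159291]), 'orientation': array([0.13600497, 0.98966441, 0.04521077, 0.00479466])}
(array([-0.0027,  0.0016,  0.0597]), array([-0.19,  0.05,  0.25])) [0.35503163 0.68203754 0.65273599]
[320.80493736 203.44306032]
[320.8545664  207.19068671]
```

View pics/w1.png

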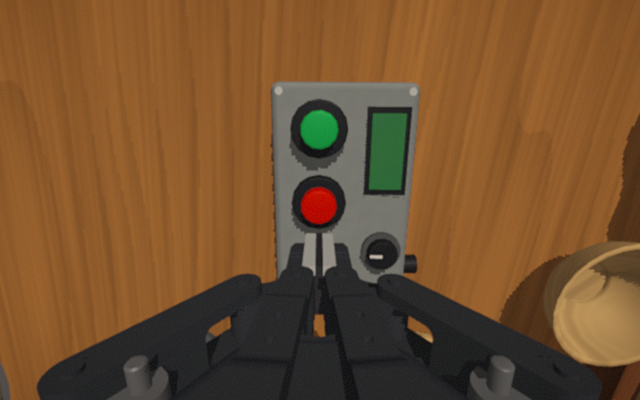

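The wrist view shows the red key at (319,206), where I predicted it, with green farther away at (319,130). Now descending on red.

Call:
{"op": "servo_tool", "data": {"series": "-0.0027 0.0016 0.03 0 0 0 1; -0.0027 0.0016 0.06 0 0 0 1; -0.0027 0.0016 0.068 0 0 0 1; -0.0027 0.0016 0.072 0 0 0 1; -0.0027 0.0016 0.072 0 0 0 1"}}

```text
clock: 1.65
position: [0.4735, 0.2845, 0.08]
ee_rot: [0.0, 0.672, 0.74, 0.001]
contact_force: [0.9, 0.0, -0.3]
width: -0.0002
gripper_force: 0.0
```

Call:
{"op": "servo_tool", "data": {"series": "-0.002 0 0.003 0 0 0 1; -0.002 0 0.006 0 0 0 1; -0.002 0 0.009 0 0 0 1; -0.002 0 0.012 0 0 0 1; -0.002 0 0.012 0 0 0 1"}}

```text
clock: 2.15
position: [0.4741, 0.2819, 0.0676]
ee_rot: [0.0, 0.673, 0.74, 0.001]
contact_force: [-0.4, 0.8, 4.3]
width: 0.0002
gripper_force: 1.9
```

Call:
{"op": "servo_tool", "data": {"series": "0 0 0.001 0 0 0 1; 0 0 0.002 0 0 0 1; 0 0 0.002 0 0 0 1; 0 0 0.002 0 0 0 1"}}

```text
clock: 2.55
position: [0.4741, 0.2819, 0.066]
ee_rot: [0.0, 0.673, 0.74, 0.001]
contact_force: [-0.7, 0.4, 6.4]
width: 0.0003
gripper_force: 3.3
```

Call:
{"op": "servo_tool", "data": {"series": "0 0 0.001 0 0 0 1; 0 0 0.002 0 0 0 1; 0 0 0.002 0 0 0 1; 0 0 0.002 0 0 0 1"}}

```text
clock: 2.95
position: [0.4742, 0.282, 0.0658]
ee_rot: [0.0, 0.673, 0.74, 0.001]
contact_force: [-3.2, -1.6, 18.0]
width: 0.0001
gripper_force: 9.0
```

The key is bottomed out: the force jumped with no further travel. I'll release, lift, then move over to white.

Call:
{"op": "servo_tool", "data": {"series": "0 0 -0.015 0 0 0 1; 0 0 -0.03 0 0 0 1; 0 0 -0.03 0 0 0 1; 0 0 -0.03 0 0 0 1"}}

```text
clock: 3.35
position: [0.4732, 0.2815, 0.0928]
ee_rot: [-0.0, 0.673, 0.74, -0.0]
contact_force: [-0.4, -0.3, -0.1]
width: -0.0002
gripper_force: 0.0
```

Run:
```python
from h import *
import cv2
t=eyes.camera_info("top")
print(onz(t,*(((322.5)/5-.5+145),(270.5)/5-.5+185),.072), manip.get_state()["position"])
print(shift([.4785,.2235,.095],np.radians(5)))
```

```text
[0.47795473 0.22376302 0.072     ] [0.47321267 0.2814991  0.09278474]
(array([-0.0582, -0.0002, -0.0022]), array([-0.04,  0.01,  0.43]))
```

Call:
{"op": "servo_tool", "data": {"series": "-0.03 0 0 0 0 0 1; -0.058 0 0 0 0 0 1; -0.058 0 0 0 0 0 1; -0.058 0 0.012 0 0 0 1; -0.058 0 0.016 0 0 0 1"}}

```text
clock: 3.85
position: [0.478, 0.2241, 0.0754]
ee_rot: [-0.001, 0.673, 0.74, -0.001]
contact_force: [-0.2, -0.5, 0.6]
width: 0.0003
gripper_force: 0.0
```

Call:
{"op": "servo_tool", "data": {"series": "0 0 0.003 0 0 0 1; 0 0 0.006 0 0 0 1; 0 0 0.009 0 0 0 1; 0 0 0.01 0 0 0 1; 0 0 0.01 0 0 0 1"}}

```text
clock: 4.35
position: [0.4786, 0.2245, 0.0675]
ee_rot: [-0.0, 0.673, 0.74, 0.0]
contact_force: [-2.5, 1.1, 3.8]
width: -0.0001
gripper_force: 2.0
```

Call:
{"op": "servo_tool", "data": {"series": "0 0 0.001 0 0 0 1; 0 0 0.002 0 0 0 1; 0 0 0.003 0 0 0 1; 0 0 0.004 0 0 0 1; 0 0 0.004 0 0 0 1"}}

```text
clock: 4.85
position: [0.479, 0.2243, 0.0658]
ee_rot: [-0.0, 0.673, 0.74, 0.001]
contact_force: [-6.6, 0.8, 19.8]
width: -0.0005
gripper_force: 10.0
```

Call:
{"op": "servo_tool", "data": {"series": "0 0 -0.05 0 0 0 1; 0 0 -0.1 0 0 0 1; 0 0 -0.15 0 0 0 1; 0 0 -0.2 0 0 0 1; 0 0 -0.22 0 0 0 1"}}

```text
clock: 5.35
position: [0.482, 0.2242, 0.2888]
ee_rot: [0.003, 0.673, 0.74, 0.004]
contact_force: [1.6, -0.6, -0.1]
width: -0.0002
gripper_force: 0.0
```

```bash
python3 -c "
from h import *
print(shift([.528,-.328,.28],np.radians(-16)))"
```

```text
(array([-0.5541, -0.0064,  0.0081]), array([ 0.6 , -0.18, 21.42]))
```

Call:
{"op": "servo_tool", "data": {"series": "-0.25 -0.003 0 0 0 10 0; -0.25 -0.003 0 0 0 10 0; -0.25 -0.003 0 0 0 10 0; -0.25 -0.003 0 0 0 10 0; -0.25 -0.003 0 0 0 10 0"}}

```text
clock: 5.85
position: [0.5002, -0.0278, 0.2833]
ee_rot: [0.001, 0.735, 0.678, 0.0]
contact_force: [1.3, -0.5, 0.5]
width: 0.0725
gripper_force: 0.0
```

```bash
python3 -c "
from h import *
print(shift([.528,-.328,.28],np.radians(-16)))"
```

```text
(array([-0.297 ,  0.0516,  0.0037]), array([ 0.12,  0.06, 11.43]))
```

Call:
{"op": "servo_tool", "data": {"series": "-0.25 0.05 0 0 0 11.4 0; -0.25 0.05 0 0 0 11.4 0; -0.25 0.05 0 0 0 11.4 0; -0.25 0.05 0 0 0 11.4 0; -0.25 0.05 0 0 0 11.4 0"}}

```text
clock: 6.35
position: [0.5292, -0.2765, 0.283]
ee_rot: [0.001, 0.799, 0.602, -0.0]
contact_force: [1.2, 0.1, 0.5]
width: 0.0856
gripper_force: 0.0
```

Call:
{"op": "servo_tool", "data": {"series": "0 0 0 0 0 0 0; 0 0 0 0 0 0 0"}}

```text
clock: 6.55
position: [0.5289, -0.2751, 0.2822]
ee_rot: [-0.0, 0.799, 0.601, -0.0]
contact_force: [-1.6, 0.5, 0.2]
width: 0.0849
gripper_force: 0.0
```

Run:
```python
from h import *
import cv2,json
w=eyes.camera_info("wrist");im=eyes.get_image("wrist");cv2.imwrite("pics/w2.png",im[:,:,::-1]);
json.dump({k:np.array(v).tolist() for k,v in w.items()},open("w2.json","w"))
print(proj(w,[.528,-.328,.2]),proj(w,[.528,-.328,.09]),shift([.528,-.328,.28],np.radians(-16)))
```

```text
[335.16357026 262.32010325] [330.25836491 217.72195441] (array([-0.0524,  0.0141,  0.0026]), array([-0.05, -0.02, -0.03]))
```

View pics/w2.png

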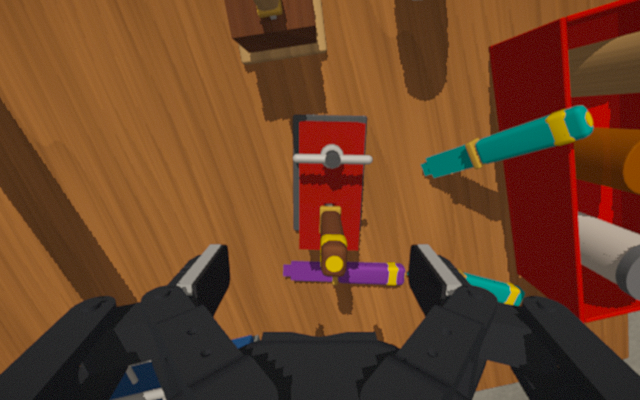

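The wrist view shows the scraper's end dot at (334,264), 2 px from my prediction, and the caddy edges almost vertical. The purple look-alike lies beyond it on the bench. Checking yaw from the caddy edges.

Run:
```python
from h import *
import json
w={k:np.array(v) for k,v in json.load(open("w2.json")).items()}
for a,b in(((302,122),(300,246)),((367,119),(364,246))):
    a=onz(w,*a,.09);b=onz(w,*b,.09);d=a-b;print(a[:2],b[:2],np.degrees(np.arctan2(-d[0],d[1])))
a,b=onz(w,294,158,.12),onz(w,371,159,.12);print(np.degrees(np.arctan2(*(b-a)[1::-1])))
p=onz(w,334,264,.2);print(p);print(shift(np.r_[p[:2],.146],np.radians(-16)))
```

```text
[ 0.52806802 -0.21410959] [ 0.48310482 -0.35269491] -17.975353528659646
[ 0.59623289 -0.23060508] [ 0.55749149 -0.3742527 ] -15.093418840287946
-16.910855896454635
[ 0.5266711  -0.32921178  0.2       ]
(array([-0.054 ,  0.0133,  0.1366]), array([-0.05, -0.02, -0.03]))
```

Call:
{"op": "servo_tool", "data": {"series": "-0.03 0.013 0 0 0 0.4 0; -0.054 0.013 0 0 0 0.4 0; -0.054 0.013 0.02 0 0 0.4 0; -0.054 0.013 0.06 0 0 0.4 0; -0.054 0.013 0.1 0 0 0.4 0"}}

```text
clock: 7.1
position: [0.5275, -0.3277, 0.1835]
ee_rot: [0.002, 0.8, 0.6, 0.001]
contact_force: [0.1, -0.3, -0.1]
width: 0.085
gripper_force: 0.0
```

Run:
```python
from h import *
print(shift([.527,-.329,.146],np.radians(-16.5)))
```

```text
(array([-0.0013, -0.0002,  0.0375]), array([0.19, 0.06, 0.24]))
```

Call:
{"op": "servo_tool", "data": {"series": "0 0 0.03 0 0 0 0; 0 0 0.036 0 0 0 0; 0 0 0.036 0 0 0 0.5; 0 0 0.036 0 0 0 0.6; 0 0 0.036 0 0 0 0.65", "squeeze": 30}}

```text
clock: 7.6
position: [0.5281, -0.3295, 0.1496]
ee_rot: [0.002, 0.8, 0.599, 0.001]
contact_force: [-0.2, 0.2, -0.3]
width: 0.0442
gripper_force: 0.0
```

Call:
{"op": "servo_tool", "data": {"series": "0 0 0 0 0 0 0.7; 0 0 0 0 0 0 0.75; 0 0 0 0 0 0 0.8; 0 0 0 0 0 0 1; 0 0 0 0 0 0 1", "squeeze": 40}}

```text
clock: 8.1
position: [0.5273, -0.3294, 0.1487]
ee_rot: [0.001, 0.801, 0.599, 0.0]
contact_force: [0.4, 1.2, 6.0]
width: 0.0216
gripper_force: 39.3
```

Call:
{"op": "servo_tool", "data": {"series": "0 0 -0.01 0 0 0 1; 0 0 -0.03 0 0 0 1; 0 0 -0.06 0 0 0 1; 0 0 -0.09 0 0 0 1; 0 0 -0.12 0 0 0 1", "squeeze": 50}}

```text
clock: 8.6
position: [0.5264, -0.3287, 0.2682]
ee_rot: [-0.001, 0.801, 0.599, -0.0]
contact_force: [-0.8, 0.1, -1.4]
width: 0.0216
gripper_force: 49.1
```

Call:
{"op": "servo_tool", "data": {"series": "0 0 -0.03 0 0 0 1; 0 0 -0.06 0 0 0 1; 0 0 -0.09 0 0 0 1; 0 0 -0.1 0 0 0 1; 0 0 -0.1 0 0 0 1"}}

```text
clock: 9.1
position: [0.5271, -0.3293, 0.3685]
ee_rot: [0.001, 0.801, 0.599, 0.0]
contact_force: [0.7, -0.0, -2.1]
width: 0.0217
gripper_force: 49.2
```

Run:
```python
from h import *
s=manip.get_state();print(s["position"],s["qpos"])
print(shift([.5574,.088,.365],np.radians(-8.6)))
```

```text
[ 0.52711147 -0.32925771  0.36854804] [-6.70303568e-01  3.08543739e-01  1.12852763e+00  1.02383894e-04
  1.70180679e+00 -3.84616985e-01]
(array([ 0.4089, -0.0885,  0.0029]), array([ 0.14,  0.06, -7.77]))
```

Call:
{"op": "servo_tool", "data": {"series": "0.04 -0.0087 0 0 0 -0.8 1; 0.08 -0.0173 0 0 0 -1.6 1; 0.12 -0.026 0 0 0 -2.4 1; 0.16 -0.0346 0 0 0 -3.2 1; 0.2 -0.0433 0 0 0 -4 1"}}

```text
clock: 9.6
position: [0.5406, -0.123, 0.3647]
ee_rot: [-0.002, 0.779, 0.627, -0.001]
contact_force: [0.5, 0.3, -1.8]
width: 0.0216
gripper_force: 49.3
```

Call:
{"op": "servo_tool", "data": {"series": "0.04 -0.006 0 0 0 -0.8 1; 0.08 -0.012 0 0 0 -1.6 1; 0.12 -0.018 0 0 0 -2.4 1; 0.15 -0.023 0 0 0 -3.8 1; 0.15 -0.023 0 0 0 -3.8 1"}}

```text
clock: 10.1
position: [0.5501, 0.0306, 0.3649]
ee_rot: [-0.003, 0.756, 0.654, -0.001]
contact_force: [-0.4, 0.0, -1.2]
width: 0.0214
gripper_force: 49.3
```

Call:
{"op": "servo_tool", "data": {"series": "0 0 0 0 0 0 1; 0 0 0 0 0 0 1"}}

```text
clock: 10.3
position: [0.5508, 0.0258, 0.366]
ee_rot: [-0.001, 0.758, 0.652, -0.001]
contact_force: [0.5, 0.6, -1.6]
width: 0.0214
gripper_force: 49.3
```

Run:
```python
from h import *
import cv2,json
w=eyes.camera_info("wrist");im=eyes.get_image("wrist");cv2.imwrite("pics/w3.png",im[:,:,::-1]);
json.dump({k:np.array(v).tolist() for k,v in w.items()},open("w3.json","w"))
s=manip.get_state();print(s["position"],s["ee_rot"],shift([.5574,.088,.365],np.radians(-8.6)))
T=s["position"];
for dz in(.0,.01):print(proj(w,T+[0,0,-.131+dz]))
```

```text
[0.5509601  0.02551935 0.36633933] [-4.20068994e-04  7.58430053e-01  6.51753832e-01 -7.87941135e-04] (array([ 0.0627, -0.003 ,  0.0013]), array([-0.1 ,  0.04, -0.05]))
[318.96011937 188.24180514]
[318.95013098 190.91080471]
```

View pics/w3.png

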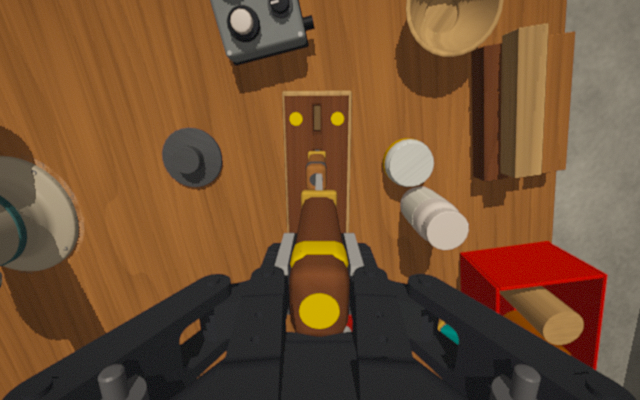

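The wrist view shows the scraper held upright. The empty slot is at (317,118) between dots (296,119) and (338,119), and the blade tip is near (318,186). Enlarging to measure both.

Run:
```python
import cv2
im=cv2.imread("pics/w3.png")
cv2.imwrite("pics/c3.png",cv2.resize(im[85:210,270:370],None,fx=4.8,fy=4.8,interpolation=cv2.INTER_CUBIC))
```

```text
(no output)
```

View pics/c3.png

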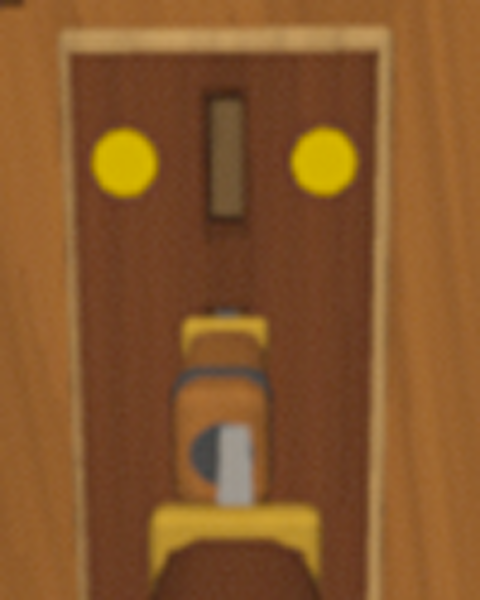

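Run:
```python
from h import *
import json
w={k:np.array(v) for k,v in json.load(open("w3.json")).items()}
c=lambda u,v:((u+.5)/4.8-.5+270,(v+.5)/4.8-.5+85)
a,b,s=[onz(w,*c(*p),.09) for p in((125,162),(324,162),(226,157))]
print((a+b)/2,s,np.linalg.norm(a-b),np.degrees(np.arctan2(*(b-a)[1::-1])))
p,q=onz(w,*c(62,30),.0),onz(w,*c(390,30),.0)
e=[onz(w,*c(*p),.09) for p in((66,60),(84,590),(382,60),(366,590))]
for i in(0,2):
    d=e[i]-e[i+1];print(np.degrees(np.arctan2(-d[0],d[1])))
s=manip.get_state();r=rot(s["ee_rot"]);print("tool y yaw",np.degrees(np.arctan2(*r.apply([0,1,0])[1::-1])))
for off,dz in((.009,-.133),(.015,-.121)):print(proj(w,s["position"]+r.apply([off,0,-dz])),"seen",c(235,424))
print(s["position"],onz(w,*c(235,424),s["position"][2]-.133))
```

```text
[0.5565361  0.08620061 0.09      ] [0.55716157 0.08747628 0.09      ] 0.055810212652250245 -8.660464756953727
-8.431801772552506
-8.917488963453021
tool y yaw -8.65206333292975
[318.72513272 178.44821475] seen (318.5625, 172.9375)
[318.72404484 174.65511091] seen (318.5625, 172.9375)
[0.5509601  0.02551935 0.36633933] [0.55271958 0.03955117 0.23333933]
```

Call:
{"op": "servo_tool", "data": {"series": "0.025 -0.001 0 0 0 0 1; 0.045 -0.002 0 0 0 0 1; 0.06 -0.0025 0 0 0 0 1; 0.06 -0.0025 0.02 0 0 0 1; 0.06 -0.0025 0.05 0 0 0 1"}}

```text
clock: 10.85
position: [0.5591, 0.086, 0.3184]
ee_rot: [0.002, 0.758, 0.652, 0.002]
contact_force: [-0.1, -0.5, -1.8]
width: 0.0215
gripper_force: 49.4
```

Call:
{"op": "servo_tool", "data": {"series": "0 0 0.03 0 0 0 1; 0 0 0.06 0 0 0 1; 0 0 0.078 0 0 0 1; 0 0 0.078 0 0 0 1; 0 0 0.078 0 0 0 1"}}

```text
clock: 11.35
position: [0.5581, 0.0857, 0.2396]
ee_rot: [0.0, 0.758, 0.652, 0.0]
contact_force: [0.8, -0.6, -2.0]
width: 0.0213
gripper_force: 49.4
```

Run:
```python
from h import *
import cv2,json
s=manip.get_state();print(s["position"],shift([.557,.087,.235],np.radians(-8.65)))
P=[]
for n in("side","wrist"):
    w=eyes.camera_info(n);im=eyes.get_image(n)
    json.dump({k:np.array(v).tolist() for k,v in w.items()},open(f"{n}4.json","w"))
    u,v=proj(w,[.557,.087,.1]).astype(int);print(n,u,v)
    x,y=max(u-40,0),max(v-60,0);print("crop",x,y)
    P.append(cv2.resize(im[y:y+120,x:x+80,::-1],None,fx=5,fy=5,interpolation=cv2.INTER_CUBIC))
cv2.imwrite("pics/c4.png",np.hstack([cv2.copyMakeBorder(p,0,600-p.shape[0],0,400-p.shape[1],0) for p in P]))
```

```text
[0.55809427 0.08573437 0.2396223 ] (array([ 0.0011, -0.0013,  0.0046]), array([0.01, 0.01, 0.03]))
side 294 189
crop 254 129
wrist 316 184
crop 276 124
```

View pics/c4.png

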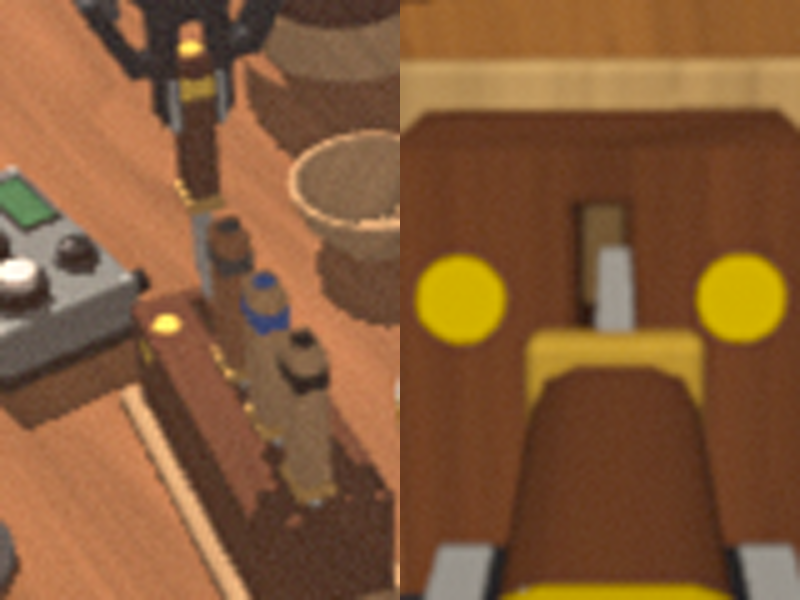

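Wrist crop: the blade tip (column 614) is about 2 mm to the right (+x) of the slot centre (column 602). The dots' centre (601.5) agrees. Computing the correction.

Run:
```python
from h import *
import json
w={k:np.array(v) for k,v in json.load(open("wrist4.json")).items()}
c=lambda u,v:((u-400+.5)/5-.5+276,(v+.5)/5-.5+124)
s=manip.get_state();r=rot(s["ee_rot"]);T=s["position"]
a,b=onz(w,*c(462,299),.09),onz(w,*c(741,299),.09)
f=lambda p:r.inv().apply(p-T).round(4)
print("dots mid",f((a+b)/2),np.linalg.norm(a-b),"far slot edge",f(onz(w,*c(602,203),.09)))
print("tip edge at -133",f(onz(w,*c(614,247),T[2]-.133)),"at taper -121",f(onz(w,*c(614,247),T[2]-.121)), "bolster far corners",f(onz(w,*c(527,335),T[2]-.056)),f(onz(w,*c(703,335),T[2]-.056)))
```

```text
dots mid [-0.0002 -0.0028  0.1509] 0.05569338167370316 far slot edge [ 0.0191 -0.0027  0.1509]
tip edge at -133 [ 0.0138 -0.0003  0.133 ] at taper -121 [ 0.0161 -0.0003  0.121 ] bolster far corners [ 0.0167 -0.012   0.056 ] [0.0166 0.0119 0.056 ]
```

Call:
{"op": "servo_tool", "data": {"series": "-0.0005 -0.0025 0 0 0 0 1; -0.0005 -0.0025 0.006 0 0 0 1; -0.0005 -0.0025 0.012 0 0 0 1; -0.0005 -0.0025 0.018 0 0 0 1; -0.0005 -0.0025 0.022 0 0 0 1"}}

```text
clock: 11.95
position: [0.5547, 0.0862, 0.2164]
ee_rot: [-0.0, 0.758, 0.652, -0.0]
contact_force: [-0.1, 0.2, -2.2]
width: 0.0214
gripper_force: 49.5
```

Call:
{"op": "servo_tool", "data": {"series": "0 0 0.004 0 0 0 1; 0 0 0.008 0 0 0 1; 0 0 0.012 0 0 0 1; 0 0 0.016 0 0 0 1; 0 0 0.016 0 0 0 1"}}

```text
clock: 12.45
position: [0.5548, 0.0862, 0.2006]
ee_rot: [-0.0, 0.758, 0.652, -0.0]
contact_force: [0.3, -0.8, -1.7]
width: 0.0216
gripper_force: 49.5
```

Call:
{"op": "servo_tool", "data": {"series": "0 0 0.008 0 0 0 1; 0 0 0.016 0 0 0 1; 0 0 0.024 0 0 0 1; 0 0 0.032 0 0 0 1; 0 0 0.036 0 0 0 1"}}

```text
clock: 12.95
position: [0.5546, 0.0861, 0.164]
ee_rot: [-0.001, 0.758, 0.652, -0.001]
contact_force: [0.1, 0.4, -1.5]
width: 0.0216
gripper_force: 49.5
```

Call:
{"op": "servo_tool", "data": {"series": "0 0 0.003 0 0 0 1; 0 0 0.006 0 0 0 1; 0 0 0.008 0 0 0 1; 0 0 0.01 0 0 0 1; 0 0 0.01 0 0 0 1"}}

```text
clock: 13.45
position: [0.5551, 0.0862, 0.1551]
ee_rot: [-0.0, 0.758, 0.652, -0.0]
contact_force: [-0.1, 0.6, -2.0]
width: 0.0214
gripper_force: 49.5
```

Call:
{"op": "servo_tool", "data": {"series": "0 0 0.001 0 0 0 1; 0 0 0.002 0 0 0 1; 0 0 0.003 0 0 0 1; 0 0 0.004 0 0 0 1; 0 0 0.004 0 0 0 1"}}

```text
clock: 13.95
position: [0.5551, 0.0862, 0.1512]
ee_rot: [-0.0, 0.758, 0.652, -0.0]
contact_force: [0.1, 0.8, -2.1]
width: 0.0217
gripper_force: 49.5
```

Call:
{"op": "servo_tool", "data": {"series": "0 0 0.001 0 0 0 1; 0 0 0.0015 0 0 0 1; 0 0 0.002 0 0 0 1; 0 0 0.002 0 0 0 1"}}

```text
clock: 14.35
position: [0.5551, 0.0862, 0.1492]
ee_rot: [-0.0, 0.758, 0.652, -0.0]
contact_force: [0.1, -0.3, -1.8]
width: 0.0218
gripper_force: 49.5
```

Call:
{"op": "servo_tool", "data": {"series": "0 0 0.0005 0 0 0 1; 0 0 0.001 0 0 0 1; 0 0 0.0015 0 0 0 1; 0 0 0.0015 0 0 0 1"}}

```text
clock: 14.75
position: [0.5553, 0.0862, 0.1488]
ee_rot: [0.0, 0.758, 0.652, 0.0]
contact_force: [-2.2, -0.1, 4.6]
width: 0.0214
gripper_force: 50.4
```

The bolster is on the rack (+4.6 N, and travel stopped at the expected height). Letting go gently.

Call:
{"op": "servo_tool", "data": {"series": "0 0 0 0 0 0 1; 0 0 0 0 0 0 0.7; 0 0 0 0 0 0 0.6; 0 0 0 0 0 0 0.4; 0 0 0 0 0 0 0.3", "squeeze": 20}}

```text
clock: 15.25
position: [0.5552, 0.0862, 0.1476]
ee_rot: [-0.0, 0.758, 0.652, -0.0]
contact_force: [-0.2, 0.9, -0.3]
width: 0.0598
gripper_force: 0.0
```

Call:
{"op": "servo_tool", "data": {"series": "0 0 0 0 0 0 0.2; 0 0 -0.01 0 0 0 0.2; 0 0 -0.04 0 0 0 0.2; 0 0 -0.08 0 0 0 0.2; 0 0 -0.12 0 0 0 0.2"}}

```text
clock: 15.75
position: [0.5549, 0.0862, 0.2696]
ee_rot: [-0.0, 0.758, 0.652, -0.0]
contact_force: [0.6, 0.7, -0.3]
width: 0.0687
gripper_force: 0.0
```

Call:
{"op": "servo_tool", "data": {"series": "0.04 0 -0.04 0 0 0 0.2; 0.08 0 -0.06 0 0 0 0.2; 0.12 0 -0.06 0 0 0 0.2; 0.16 0 -0.06 0 0 0 0.2; 0.16 0 -0.06 0 0 0 0.2"}}

```text
clock: 16.25
position: [0.5792, 0.2492, 0.3281]
ee_rot: [-0.001, 0.756, 0.654, 0.001]
contact_force: [-0.1, -0.8, -0.5]
width: 0.0685
gripper_force: 0.0
```

Run:
```python
from h import *
import cv2
t=eyes.get_image("top")[180:270,140:460,::-1];s=eyes.get_image("side")[130:310,220:400,::-1]
a=cv2.resize(t,(800,225),interpolation=cv2.INTER_CUBIC);b=cv2.resize(s,(375,375),interpolation=cv2.INTER_CUBIC)
w=eyes.get_image("wrist")[:,:,::-1];w=cv2.resize(w,(425,266))
cv2.imwrite("pics/c5.png",np.vstack([a,np.hstack([b,cv2.copyMakeBorder(w,0,109,0,0,0)])]))
```

```text
(no output)
```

View pics/c5.png

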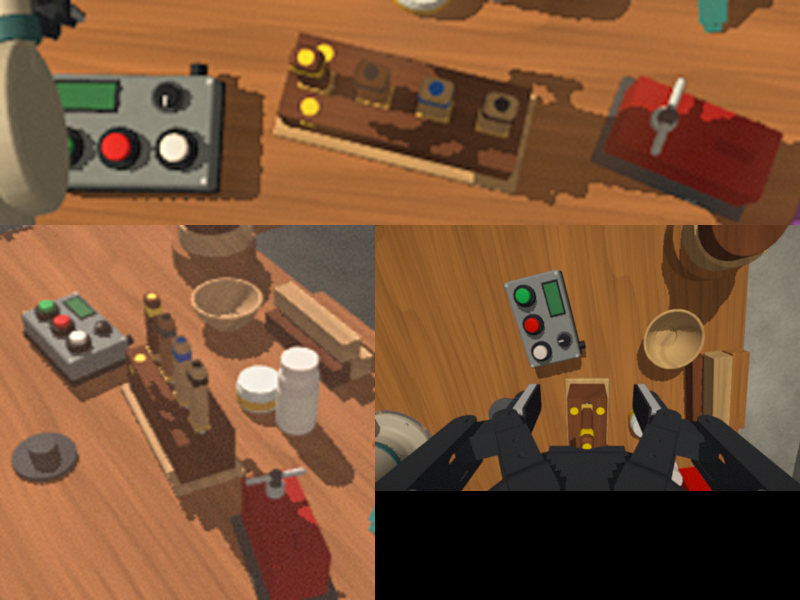

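The scraper stands in its slot level with the other tools, the caddy pocket is empty, the keys are up, and everything else is where it was.

```bash
python3 -c "
from rig import manip
print(manip.sign_off())"
```

```text
the job is handed in; nothing more can be done
None
```

I pressed the red stop key, then the white power-off key, each fully down and released. The scraper is seated in its yellow-dotted slot and let go, the other tools look undisturbed in the last pictures, and the job was handed in at about 16 s.

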